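# Dock the filter base in its corner and lock the filter head on it

### The arm

A 6-joint arm with a two-finger parallel gripper is mounted at the origin on a cart in front of the work surface, level with it; the furniture and walls round the work are solid. World frame = base frame: x ahead of the robot, y to its left, z up, the work surface at z = 0. Lengths are in m, angles in rad, forces in N, time in s.
With the tool pointing down it reaches from about 0.4 to 0.825 m from the base axis. Payload 7 kg.
Tool frame: the origin (TCP) lies midway between the tips of the shut fingers; the grasp point (between the pads) lies 19 mm behind it (grip_point_offset is the distance from the TCP to the grasp point, in m); z points along the fingers, y is the line along which they close (so a half turn about z gives the same grasp; the last joint's range is limited). The gripper opens to 88 mm and grips with 3 to 60 N. Pads are 19 mm wide; open, the fingers measure 130 mm over their backs; the gripper's body (78 mm by 193 mm) begins 47 mm behind the grasp point.
Start: joints at [-0.975, 0.359, 0.012, 0, -1.224, -0.288], TCP at [0.204, -0.643, 0.227] pointing down, gripper open.
Joint ranges: [-3.07, 3.07], [-1.43, 2.12], [-1.02, 1.25], [-3.03, 1.67], [-3.05, -0], [-3.03, 3.03]. Speed limits (rad/s): [2.39, 2.39, 3.01, 3.14, 3.14, 3.14].

### API

Orientations are given as [roll, pitch, yaw] about the fixed x, y, z axes, in that order (R = Rz(yaw) Ry(pitch) Rx(roll)).
In Python, from station import get_state, grab_frame, camera_params, job_done, grip_point_offset gives the robot as it stands.
- The arm moves only by the shell command python3 -m creep 'ROWS' [FORCE]. ROWS is JSON, a list that holds one entry, the list of rows, each a list of 7 numbers: the finger opening in cm, from 0 to 8.76, then the shift along the tool's x, y, z in cm, then the turn, a rotation vector about the tool's x, y, z in rad. In form: [[[fingers, tx, ty, tz, wx, wy, wz], ...]]. A call has 1 to 20 rows; each row is the pose to reach, as a shift and turn from the pose commanded when the call began, along the tool's axes at that moment; what a row does not reach only later rows make up. A row lasts 1/8 s, in which the tool goes at most 62.5 mm and 10.7 degrees, less where a joint would pass 70% of its speed; a pose out of reach is approached as far as the arm can. A call with a gripper value outside its range is refused whole. The fingers move at their own pace and stop on an object; FORCE is the grip in N (left out, the last holds). Time passes only in rows, so rows that repeat a pose let the fingers close. It gives the time, the measured TCP pose, the force, the opening and the grip force at its end, in the units of the state.
- get_state(): the state, without advancing time (a new reading comes with each control period).
- grab_frame(name): name is "scene" or "top"; returns the picture (400x640x3 uint8, blue, green, red); there is no depth.
- camera_params(name): a dict with "vertical_fov" (degrees; the focal length in pixels is half the picture's height over the tangent of half this angle, whatever the lens; pixels are square), "cx", "cy" (the principal point, pixels), "k1" (the pictures are not rectified: a ray, as slopes to the right and down, at radius r is drawn at 1 + k1 r^2 times it, then the intrinsics apply), "view" (4x4, takes a point from world to camera coordinates). Camera axes: x right, y down, z forward; pixel columns grow to the right and rows downward; lengths in m; the calibration is good to about 2 mm. A picture is of the moment at which its call begins. camera_params takes no time and is no camera call.
- job_done(): hands the job in; it is judged then, once.
The state is a dict: "t": time; "q": joint angles; "qd": joint speeds; "joint_efforts": joint torques, N m; "eef_pos": TCP position; "ee_rot": TCP orientation; "force": force on the tool from outside, world axes, zero at the start; "moment": the same for the moment, N m; "width": finger opening in m; "gripper_force": force on a finger pad.
Only numpy, scipy, OpenCV 4.12 (cv2) and the standard library are available. Lean on these libraries where they do the work, as an engineer would, in place of code of your own. Each camera call takes 0.05 s, during which the arm holds its last target. There are 200 camera calls.

### The job

Set up the vacuum filter: first push the loose filter base square and flush into the corner of the station's fence, so that it cannot turn. Then stand the white filter head in the base's collar with its two lugs through the two slots, press it down against the sprung screen until its shoulder is flush on the collar, and twist it about a quarter turn clockwise (seen from above) to the stop. Finish while still holding it there, gripped and pressed flush, because the spring would lift it off its seat before I get the pump running; do not knock the bottle or the petri dish about.

Things in the scene. Friction and masses are not known exactly. Their poses are not given: they have to be found in the camera images.
- station: Fixed white plastic plate 200x200x8 mm, yawed up to 0.3 rad; origin at the centre of its underside, on the worktop. Two aluminium fence rails, 12 mm thick and 14 mm above the plate, run along its +x (far) and +y (left) sides, from where they meet in a corner to 90 mm past the plate's centre lines. Their inner faces lie at x = 86 mm and y = 86 mm in its frame.
- fence_corner (a point): The point on the plate's top, 8 mm above the worktop, where the inner faces of the two rails meet; axes as the station's.
- filter_base: Loose filter base, about 0.95 kg, on the plate: grey square foot 96x96x16 mm, origin at the centre of its underside, with a round steel collar on it, 72 mm across. Docked, its +x and +y sides lie against the +x and +y rails and its centre is 48 mm from each; at the start it is 10 to 40 mm short of both and askew by up to 0.2 rad. A hose barb over its -x -y corner stays within the foot.
- foot_corner (a point): The +x +y corner of the base's foot, at its underside; it meets fence_corner when docked.
- collar_top (a point): Centre of the collar's top face, 44 mm above the base's underside, on the axis; axes as the base's. Here a bore of 40.4 mm diameter goes through a 6 mm thick flange; under the flange is room for the lugs to turn.
- slot (a point): One of two slots, half a turn apart, in the collar's flange, open to the top, that let the filter head's lugs through: the point 23 mm from the axis in the slot's middle, level with the collar's top. Each slot is 34 degrees wide and reaches 26.5 mm from the axis. The slots lie 77 degrees counter-clockwise, seen from above, of the base's +x and -x directions.
- stop_rib (a point): Small rib on the outside of the collar at the base's +x direction, 37 mm from the axis, level with the collar's top (another at -x). From the slots the lugs turn 77 degrees clockwise, seen from above, under the flange to a hard stop, where they lie along the base's x axis, in line with these ribs. They cannot turn the other way.
- support_screen (a joint): Spring-loaded perforated disc inside the collar, 9 mm below the collar's top when free (value 0). The value is how far it is pressed down, in m: 0.008 with the filter head's shoulder flush on the collar. It pushes up with about 4 N at 0 and 11 N at 0.008.
- filter_head: White filter head, about 0.13 kg, upright on the worktop, origin at the centre of its underside, any yaw. From below: spigot 37.4 mm in diameter, 17 mm high; shoulder disc 60 mm, 17 to 21.5 mm; round closed body 56 mm, 21.5 to 66 mm: grip it there. A low cone and a 9 mm steel inlet port on top reach 88 mm. Seated, its origin is 27 mm above the base's underside; locked but let go, it rises 4 mm.
- lug (a point): Outer end of one of the filter head's two lugs, 25 mm from its axis in its +x direction (the other at -x). Lugs are 8 mm wide, 5 mm high, 2 to 7 mm above the filter head's underside. A thumb tab on the shoulder, reaching 36 mm from the axis, stands over each. Both are alike: half a turn makes no difference.
- shoulder (a point): Centre of the underside of the filter head's shoulder, 17 mm above the filter head's underside; it comes to collar_top when seated.
- water_c: Loose white bottle, 48 mm in diameter, 88 mm tall, origin at the centre of its underside: a bystander.
- petri_b: Loose petri dish, 90 mm in diameter, 15 mm tall, origin at the centre of its underside: a bystander.
There are look-alikes about, which are no part of the job. What is shaped like the filter_head but black is not meant.

How it is judged:
By the outcome, as a careful person would: the job done as asked, in the order asked, and still so for the second after the job is handed in, while the arm keeps its last pose, push and grip.
It also fails if it takes over 64 s, if anything falls off the work surface, if the arm or the gripper's body presses on something with over 40 N, if the wrist force passes 120 N, or if a joint passes its speed limit or range.

## Working session

There is one attempt and no reset: what is moved stays moved. The work goes in short steps, Python scripts to look and compute and a shell command to move; the robot and the scene stay as the last step left them, time stands still between calls to the robot, and variables do not carry over. Pictures are saved under pics/ and viewed, at most 10 in all, crops included, and the job is handed in when it is done.

```bash
ls; mkdir -p pics
python3 - <<'E'
from station import *
import cv2
for n in("scene","top"):
    cv2.imwrite(f"pics/{n}0.png",grab_frame(n)); print(n,camera_params(n))
print(get_state(), grip_point_offset)
E
```

```text
pics
scene {'vertical_fov': 48.21175133586473, 'cx': 316.8637153927637, 'cy': 200.94093402607214, 'k1': 0.021758616852250508, 'view': array([[-0.75299763, -0.65793252, -0.0109256 ,  0.37237952],
       [-0.35467723,  0.41979819, -0.83544811,  0.2603644 ],
       [ 0.55425503, -0.62521538, -0.54946072,  0.61754886],
       [ 0.        ,  0.        ,  0.        ,  1.        ]])}
top {'vertical_fov': 47.936460363704214, 'cx': 318.8255981683073, 'cy': 194.77139289376555, 'k1': -0.009069592135368863, 'view': array([[ 0.0140086 , -0.99989261, -0.00430537, -0.06512949],
       [-0.9930715 , -0.01341036, -0.11674397,  0.53830896],
       [ 0.1166737 ,  0.00591096, -0.99315271,  1.14133022],
       [ 0.        ,  0.        ,  0.        ,  1.        ]])}
{'t': 0.1, 'q': array([-9.74890944e-01,  3.59322512e-01,  1.11918607e-02, -2.73580445e-04,
       -1.22411034e+00, -2.88132069e-01]), 'qd': array([ 0.00017216, -0.00056519,  0.00229951,  0.00043969,  0.00024424,
        0.00029913]), 'joint_efforts': array([-2.02739117e-03, -5.84160054e+01,  2.93750542e+01,  7.01547012e+00,
        1.01073092e-02, -7.78830713e-05]), 'eef_pos': array([ 0.20434533, -0.64288976,  0.225736  ]), 'ee_rot': array([ 3.14013446e+00, -1.63953393e-04, -2.83391236e+00]), 'force': array([-0.47500121,  0.61415115,  0.10118686]), 'moment': array([ 0.02426756, -0.0124423 , -0.02130851]), 'gripper_force': 0.0, 'width': 0.08768619752988135} 0.0188
```

View pics/scene0.png

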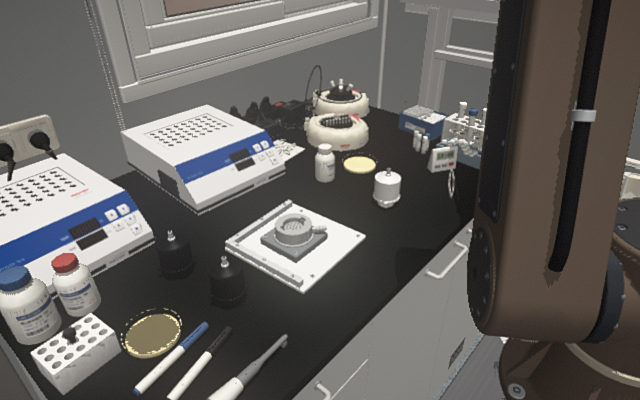

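View pics/top0.png

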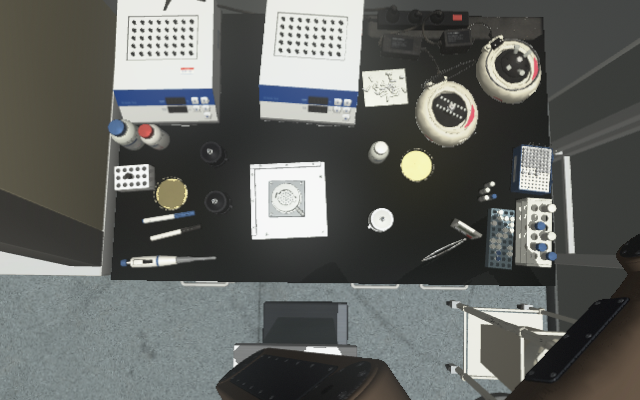

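The scene view shows the station near (295,245), head at (387,187) and bottle at (325,163). In the top view, station is at (288,200), head at (381,219), bottle at (378,152), petri at (417,166). I'll enlarge both.

```bash
cat > h.py <<'E'
import numpy as np, cv2
from station import *
from scipy.optimize import least_squares
def cam(n):
    p=camera_params(n); f=200/np.tan(np.radians(p["vertical_fov"]/2)); return p,f
def proj(n,P):
    p,f=cam(n); P=np.atleast_2d(P); c=P@p["view"][:3,:3].T+p["view"][:3,3]
    s=c[:,:2]/c[:,2:]; s=s*(1+p["k1"]*(s**2).sum(1,keepdims=True))
    return s*f+[p["cx"],p["cy"]]
def ray(n,u,v):
    p,f=cam(n); d=np.array([(u-p["cx"])/f,(v-p["cy"])/f]); s=d.copy()
    for _ in range(10): s=d/(1+p["k1"]*(s@s))
    R=p["view"][:3,:3]; return -R.T@p["view"][:3,3], R.T@np.r_[s,1]
def onz(n,u,v,z):
    o,d=ray(n,u,v); return o+d*(z-o[2])/d[2]
def tri(uvs):  # {(cam):(u,v)}
    A=np.zeros((3,3));b=np.zeros(3)
    for n,(u,v) in uvs.items():
        o,d=ray(n,u,v); d/=np.linalg.norm(d); M=np.eye(3)-np.outer(d,d); A+=M;b+=M@o
    return np.linalg.solve(A,b)
def crop(im,x,y,w,h,s,name):
    cv2.imwrite(name,cv2.resize(im[y:y+h,x:x+w],None,fx=s,fy=s,interpolation=cv2.INTER_CUBIC))
E
python3 - <<'E'
from h import *
crop(cv2.imread("pics/top0.png"),240,150,160,100,5,"pics/topc.png")
crop(cv2.imread("pics/scene0.png"),220,155,190,140,4.2,"pics/scenec.png")
E
```

```text
(no output)
```

View pics/topc.png

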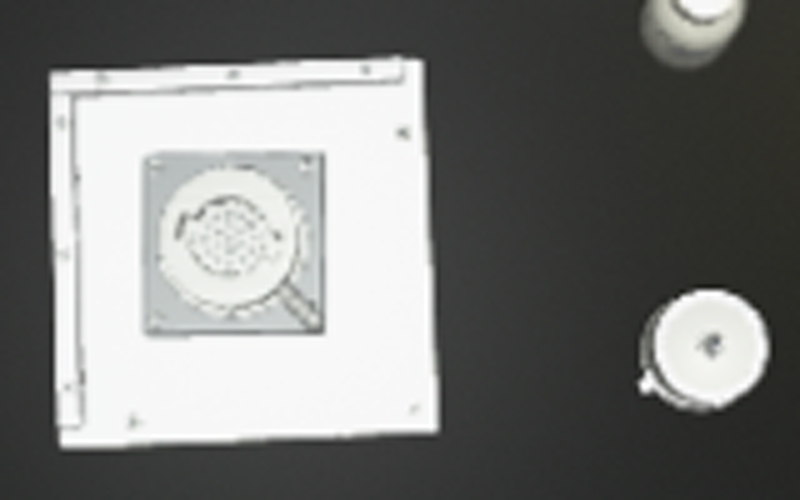

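View pics/scenec.png

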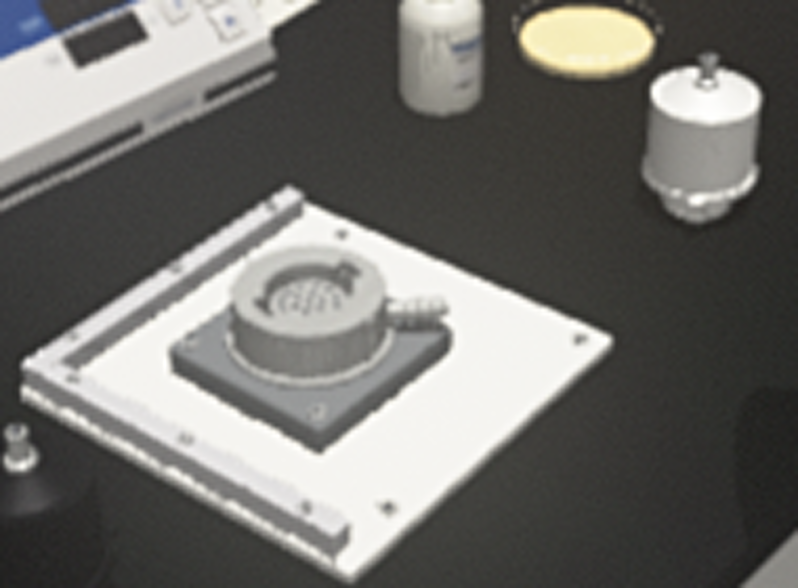

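The crops show the plate corners in top-crop pixels at (438,430), (62,447) and (423,60), with the rails' outer corner at (50,72). The foot corners are (145,153), (325,153), (325,332) and (146,334). The head's port is at (712,340) with one tab at (647,383). In the scene crop the plate corners are (612,342) and (350,578), the port is (709,58) and the front tab is about (703,198).

```bash
cat >> h.py <<'E'
T=lambda X,Y:((X+.5)/5-.5+240,(Y+.5)/5-.5+150)
S=lambda X,Y:((X+.5)/4.2-.5+220,(Y+.5)/4.2-.5+155)
def rz(a): c,s=np.cos(a),np.sin(a); return np.array([[c,-s],[s,c]])
def fit(obs,x0): # obs: (cam,uv,local xyz); free x,y,z,yaw
    def r(p): return np.concatenate([(proj(n,np.r_[rz(p[3])@np.array(l[:2])+p[:2],l[2]+p[2]])[0]-uv) for n,uv,l in obs])
    s=least_squares(r,x0,loss="soft_l1"); return s.x,r(s.x).round(1).reshape(-1,2)
E
python3 - <<'E'
from h import *
st=[("top",T(438,430),(-.1,-.1,.008)),("top",T(62,447),(-.1,.1,.008)),("top",T(423,60),(.1,-.1,.008)),("top",T(50,72),(.098,.098,.022)),
("scene",S(612,342),(-.1,-.1,.008)),("scene",S(350,578),(-.1,.1,.008)),("scene",S(22,368),(.098,.098,.022))]
print(*fit(st,[.5,0,0,0]))
print("per cam",fit(st[:4],[.5,0,0,0])[0],)
h=.048
ft=[("top",T(145,153),(h,h,.016)),("top",T(325,153),(h,-h,.016)),("top",T(325,332),(-h,-h,.016)),("top",T(146,334),(-h,h,.016)),
("scene",S(172,352),(h,h,.016)),("scene",S(320,437),(-h,h,.016)),("scene",S(450,330),(-h,-h,.016))]
print(*fit(ft,[.5,0,0,0]))
print("collar top", tri({"top":T(229,235),"scene":S(309,288)}))
print("port top",tri({"top":T(712,338),"scene":S(709,58)}))
print("body cyl top", tri({"top":T(711,350),"scene":S(706,100)}))
print("tab", tri({"top":T(647,383),"scene":S(703,198)}),onz("top",*T(647,383),.021))
print("bottle top rim", tri({"top":T(708,2),"scene":S(441,-10)}))
print("petri", onz("top",417,166,.01))
E
```

```text
[ 0.52847674  0.02418588 -0.00649295  0.05562616] [[ 0.   0. ]
 [-0.3 -0.2]
 [-0.2 -0.4]
 [ 0.2  0.1]
 [ 0.2 -0.1]
 [ 0.   0.1]
 [ 0.2  0.1]]
per cam [ 0.52813142  0.02392045 -0.00615613  0.05598677]
[0.53100525 0.02704966 0.00060859 0.0276227 ] [[-0.1  0.1]
 [ 0.1 -0.4]
 [ 0.5 -0. ]
 [-0.3  0.1]
 [-1.1 -0.1]
 [ 0.  -0.3]
 [ 1.2  0.5]]
collar top [0.53101765 0.0277527  0.04849625]
port top [ 0.47778124 -0.21578437  0.08495159]
body cyl top [ 0.4755039  -0.21740186  0.05977603]
tab [ 0.45850593 -0.19057561  0.01920274] [ 0.45962758 -0.18964306  0.021     ]
bottle top rim [ 0.65394452 -0.2147272   0.06642732]
petri [ 0.62265148 -0.31894809  0.01      ]
```

```bash
cat > m1.py <<'E'
from h import *
def fitz(obs,x0,z):
    def r(p): return np.concatenate([(proj(n,np.r_[rz(p[2])@np.array(l[:2])+p[:2],l[2]+z])[0]-uv) for n,uv,l in obs])
    s=least_squares(r,x0,loss="soft_l1"); return s.x
st=[("top",T(438,430),(-.1,-.1,.008)),("top",T(62,447),(-.1,.1,.008)),("top",T(423,60),(.1,-.1,.008)),("top",T(50,72),(.098,.098,.022)),
("scene",S(612,342),(-.1,-.1,.008)),("scene",S(350,578),(-.1,.1,.008)),("scene",S(22,368),(.098,.098,.022))]
h=.048
ft=[("top",T(145,153),(h,h,.016)),("top",T(325,153),(h,-h,.016)),("top",T(325,332),(-h,-h,.016)),("top",T(146,334),(-h,h,.016)),
("scene",S(172,352),(h,h,.016)),("scene",S(320,437),(-h,h,.016)),("scene",S(450,330),(-h,-h,.016))]
if __name__=="__main__":
    for sl in(slice(0,4),slice(4,7),slice(0,7)):
        print(fitz(st[sl],[.5,0,0],0),fitz(ft[sl],[.5,0,0],.008))
    print("port@.088",onz("top",*T(712,338),.088),onz("scene",*S(709,58),.088))
    for n in("top","scene"): print(ray(n,320,200)[0])
E
python3 m1.py; python3 -m creep '[[[8.76,0,0,0,0,0,-0.1],[8.76,0,0,0,0,0,-0.25]]]' ; python3 -c "
from station import *; s=get_state(); print(s['q'],s['eef_pos'],s['ee_rot'])"
```

```text
[0.52752256 0.02347863 0.05602501] [0.53007715 0.02658819 0.02196743]
[0.52362061 0.02939893 0.0564582 ] [0.52521096 0.03374763 0.03989825]
[0.52676211 0.02539373 0.05448538] [0.5291008  0.02807425 0.02118804]
port@.088 [ 0.47895325 -0.2145214   0.088     ] [ 0.4735587  -0.21193223  0.088     ]
[ 0.40232845 -0.06464995  1.19607913]
[0.03046666 0.52180114 0.56090826]
t: 0.35
eef_pos: [0.2044, -0.643, 0.226]
ee_rot: [3.141, 0.0, -2.58]
force: [-0.3, -0.2, 0.3]
width: 0.0876
gripper_force: 0.0
[-9.74915347e-01  3.59108461e-01  1.13639343e-02 -2.15795965e-04
 -1.22410742e+00 -3.38994532e-02] [ 0.2043639  -0.64298189  0.22595978] [ 3.14053076e+00  1.66984293e-04 -2.57968465e+00]
```

```bash
cat > d.py <<'E'
import sys; from h import *
# usage: d.py x y z yaw -> tool shift cm, wz
x,y,z,yaw=map(float,sys.argv[1:5]); s=get_state(); a=s["ee_rot"][2]; p=s["eef_pos"]
d=np.array([x,y,z])-p
w=(a-yaw+np.pi)%(2*np.pi)-np.pi
print("tx,ty,tz",100*(d[0]*np.cos(a)+d[1]*np.sin(a)),100*(d[0]*np.sin(a)-d[1]*np.cos(a)),-100*d[2],"wz",w,"q6",s["q"][5])
E
python3 d.py .454 .0235 .12 -3.086
```

```text
tx,ty,tz -56.635481872872205 43.09971099625229 10.595977672829509 wz 0.5063153526769102 q6 -0.033899453235607696
```

```bash
python3 -m creep '[[[5,-4.6,3.5,0,0,0,0.06],[5,-9.3,7,0,0,0,0.12],[5,-14,10.6,0,0,0,0.2],[5,-18.6,14.2,0,0,0,0.28],[5,-23.3,17.7,1,0,0,0.36],[5,-28,21.3,2,0,0,0.42],[5,-32.7,24.9,3,0,0,0.506],[5,-37.4,28.4,5,0,0,0.506],[5,-42,32,7,0,0,0.506],[5,-46.7,35.6,9,0,0,0.506],[5,-51.4,39.2,10.6,0,0,0.506],[5,-56.6,43.1,10.6,0,0,0.506],[5,-56.6,43.1,10.6,0,0,0.506],[5,-56.6,43.1,10.6,0,0,0.506]]]'; python3 d.py .454 .0235 .0145 -3.086
```

```text
t: 2.1
eef_pos: [0.4561, 0.0222, 0.1201]
ee_rot: [-3.141, -0.001, -3.089]
force: [-0.9, -0.9, -0.5]
width: 0.0503
gripper_force: 0.0
tx,ty,tz 0.20194669293588882 0.13773361544111598 10.564091484177336 wz -0.0025781934784752103 q6 -1.9996324440496605
```

```bash
python3 -m creep '[[[5,0.2,0.1,5,0,0,0],[5,0.2,0.1,8.5,0,0,0],[5,0.2,0.1,10.5,0,0,0],[5,0.2,0.1,10.5,0,0,0],[5,-0.5,0.1,10.5,0,0,0],[5,-1.0,0.1,10.5,0,0,0],[5,-1.4,0.1,10.5,0,0,0],[5,-1.7,0.1,10.5,0,0,0],[5,-2.0,0.1,10.5,0,0,0],[5,-2.3,0.1,10.5,0,0,0],[5,-2.6,0.1,10.5,0,0,0],[5,-2.9,0.1,10.5,0,0,0],[5,-3.2,0.1,10.5,0,0,0],[5,-3.5,0.1,10.5,0,0,0],[5,-3.8,0.1,10.5,0,0,0],[5,-4,0.1,10.5,0,0,0]]]'
```

```text
t: 4.1
eef_pos: [0.4917, 0.0232, 0.0151]
ee_rot: [-3.139, -0.008, -3.091]
force: [-13.7, -0.8, 11.9]
width: 0.0497
gripper_force: 7.3
```

Run:
```python
from h import *
a=grab_frame("top"); b=grab_frame("scene")
A=cv2.resize(a[150:250,245:365],None,fx=4,fy=4,interpolation=2);B=cv2.resize(b[185:295,215:325],None,fx=3.6,fy=3.6,interpolation=2)[:396]
B=cv2.copyMakeBorder(B,0,400-B.shape[0],0,0,0) if B.shape[0]<400 else B[:400]
cv2.imwrite("pics/p1.png",np.hstack([A,B])[:,:800]);print(A.shape,B.shape)
```

```text
(400, 480, 3) (400, 396, 3)
```

View pics/p1.png

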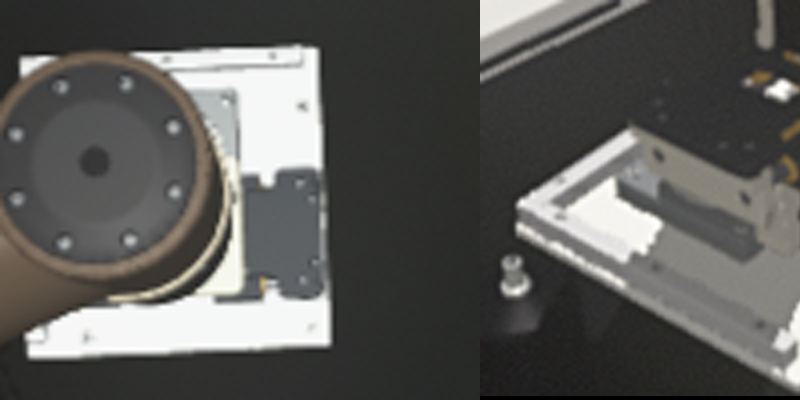

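The top view shows the foot's +x−y corner has advanced to about (303.6,173). It has moved about 20 mm and stayed square, with about 14 mm still to go. I'll continue slightly higher.

```bash
python3 -m creep '[[[5,0,0,-0.1,0,0,0],[5,-0.2,0,-0.15,0,0,0],[5,-0.4,0,-0.15,0,0,0],[5,-0.6,0,-0.15,0,0,0],[5,-0.8,0,-0.15,0,0,0],[5,-0.9,0,-0.15,0,0,0],[5,-0.9,0,-0.15,0,0,0]]]'
```

```text
t: 5.08
eef_pos: [0.5055, 0.0255, 0.017]
ee_rot: [-3.142, -0.0, -3.09]
force: [-4.1, -0.8, -3.6]
width: 0.0503
gripper_force: 2.0
```

```bash
python3 -m creep '[[[5,-0.15,0,0,0,0,0],[5,-0.3,0,0,0,0,0],[5,-0.3,0,0,0,0,0]]]';python3 -m creep '[[[5,-0.15,0,0,0,0,0],[5,-0.3,0,0,0,0,0],[5,-0.3,0,0,0,0,0]]]'
```

```text
t: 5.45
eef_pos: [0.5058, 0.0252, 0.0169]
ee_rot: [-3.141, -0.004, -3.09]
force: [-14.1, 2.3, 5.9]
width: 0.0499
gripper_force: 6.8
t: 5.82
eef_pos: [0.506, 0.0249, 0.0167]
ee_rot: [-3.14, -0.009, -3.09]
force: [-23.2, 7.3, 15.4]
width: 0.0499
gripper_force: 11.9
```

```bash
python3 -m creep '[[[5,1.0,0,0,0,0,0],[5,1.5,0,-3,0,0,0],[5,1.5,0,-7,0,0,0],[5,1.5,0,-7,0,0,0]]]'; python3 d.py .5687 -.0405 .0955 -1.515
```

```text
t: 6.32
eef_pos: [0.5007, 0.0266, 0.0912]
ee_rot: [3.139, 0.01, -3.088]
force: [0.2, -0.6, -0.5]
width: 0.05
gripper_force: 0.0
tx,ty,tz -6.429275624600489 -7.06535829893919 -0.42580771074945123 wz -1.573362915068026 q6 -1.9657034556836326
```

```bash
python3 -m creep '[[[5,-2,-2,0,0,0,-0.18],[5,-4,-4,0,0,0,-0.36],[5,-6,-5.5,0,0,0,-0.54],[5,-7,-6,0,0,0,-0.72],[5,-7.5,-6.2,0,0,0,-0.9],[5,-7.7,-6.2,0,0,0,-1.08],[5,-7.7,-6.2,0,0,0,-1.26],[5,-7.7,-6.2,0,0,0,-1.44],[5,-7.7,-6.2,0,0,0,-1.57],[5,-7.7,-6.2,0,0,0,-1.57],[5,-7.7,-6.2,0,0,0,-1.57]]]'; python3 d.py .5687 -.0405 .0165 -1.515
```

```text
t: 7.7
eef_pos: [0.5771, -0.0328, 0.0871]
ee_rot: [-3.141, 0.0, -1.523]
force: [0.5, -0.8, 0.2]
width: 0.0497
gripper_force: 0.0
tx,ty,tz 0.7316256657497325 0.8794108333383734 7.06101986671445 wz -0.0075286626414401425 q6 -0.23356481980028632
```

```bash
python3 -m creep '[[[5,0.73,0.88,0,0,0,-0.007],[5,0.73,0.88,3,0,0,-0.007],[5,0.73,0.88,6,0,0,-0.007],[5,0.73,0.88,7.05,0,0,-0.007],[5,0.73,0.88,7.05,0,0,-0.007],[5,0,0.88,7.05,0,0,-0.007],[5,-0.4,0.88,7.05,0,0,-0.007],[5,-0.7,0.88,7.05,0,0,-0.007],[5,-1,0.88,7.05,0,0,-0.007],[5,-1.3,0.88,7.05,0,0,-0.007],[5,-1.6,0.88,7.05,0,0,-0.007],[5,-1.9,0.88,7.05,0,0,-0.007],[5,-2.2,0.88,7.05,0,0,-0.007],[5,-2.5,0.88,7.05,0,0,-0.007],[5,-2.8,0.88,7.05,0,0,-0.007]]]'
```

```text
t: 9.57
eef_pos: [0.5664, -0.0064, 0.0175]
ee_rot: [-3.141, -0.001, -1.513]
force: [0.2, -9.6, 3.8]
width: 0.0498
gripper_force: 4.4
```

```bash
python3 -m creep '[[[5,-0.3,0,0,0,0,0],[5,-0.6,0,0,0,0,0],[5,-0.9,0,0,0,0,0],[5,-1.2,0,0,0,0,0],[5,-1.4,0,0,0,0,0],[5,-1.5,0,0,0,0,0],[5,-1.5,0,0,0,0,0]]]';python3 -m creep '[[[5,-0.15,0,0,0,0,0],[5,-0.3,0,0,0,0,0],[5,-0.3,0,0,0,0,0]]]'
```

```text
t: 10.45
eef_pos: [0.5654, 0.007, 0.0175]
ee_rot: [3.141, -0.003, -1.513]
force: [3.1, -18.3, 2.9]
width: 0.0501
gripper_force: 8.8
t: 10.82
eef_pos: [0.5653, 0.0074, 0.0175]
ee_rot: [3.14, -0.006, -1.513]
force: [7.4, -33.5, 2.4]
width: 0.0502
gripper_force: 16.9
```

```bash
python3 -m creep '[[[5,0.5,0,0,0,0,0],[5,1.8,0,-1,0,0,0],[8.7,2,0,-6,0,0,0],[8.7,2,0,-12,0,0,0],[8.7,7,4,-14,0,0,0],[8.7,12,9,-14,0,0,0],[8.7,17,14,-14,0,0,0],[8.7,20,18,-14,0,0,0],[8.7,20,18,-14,0,0,0]]]'
python3 - <<'E'
from h import *
a=grab_frame("top"); b=grab_frame("scene")
cv2.imwrite("pics/top2.png",a);cv2.imwrite("pics/scene2.png",b)
R=lambda im,x,y,w,h,s:cv2.resize(im[y:y+h,x:x+w],None,fx=s,fy=s,interpolation=2)
A=R(a,245,155,85,90,4.6);B=R(b,220,195,120,100,3.4)
H1=R(cv2.imread("pics/top0.png"),355,200,48,40,5);H2=R(cv2.imread("pics/scene0.png"),365,160,46,52,6)
c=np.zeros((600,800,3),np.uint8)
c[:A.shape[0],:A.shape[1]]=A; c[:340,391:799]=B; h=cv2.resize(cv2.imread("pics/top0.png")[203:239,362:400],None,fx=5,fy=5,interpolation=2)
c[415:595,0:190]=h
H2=R(cv2.imread("pics/scene0.png"),370,163,36,48,5); c[345:585,420:600]=H2
cv2.imwrite("pics/p2.png",c)
E
```

```text
t: 11.95
eef_pos: [0.3945, -0.1989, 0.1575]
ee_rot: [-3.14, 0.0, -1.515]
force: [0.0, 0.6, -0.2]
width: 0.0871
gripper_force: 0.0
```

View pics/p2.png

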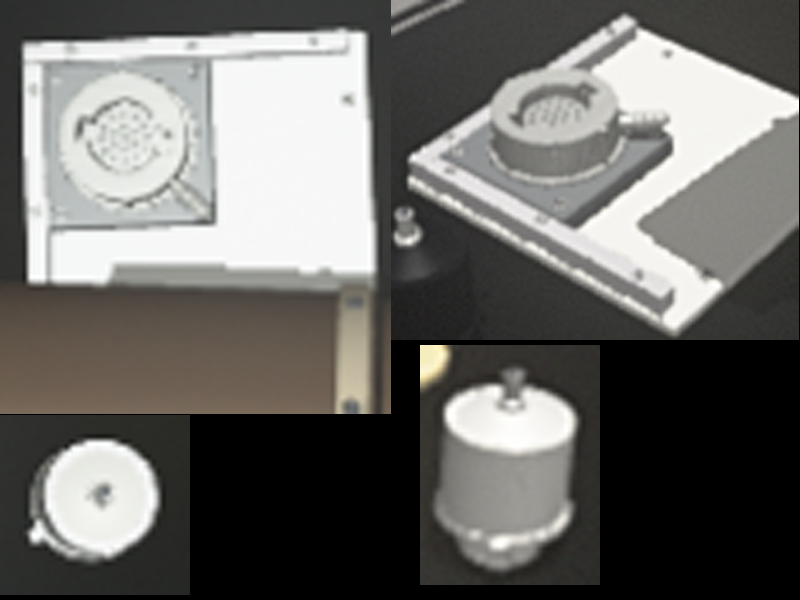

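The pictures show the foot flush along both rails. The slots lie roughly left and right of the collar centre. The head's tab is at about (368.8,226) in top and (386.6,199.6) in scene, and the body top is centred at about (381.9,219.4) in top.

```bash
python3 - <<'E'
from h import *
c=onz("top",381.9,219.4,.066); t=onz("top",368.8,226,.022); p=onz("top",*T(712,338),.088)
print(c,p,t,np.degrees(np.arctan2(*(t-c)[1::-1])),np.hypot(*(t-c)[:2]))
c=(c+p)/2
# template: predicted tab pixels for angles
for a in range(95,150,5):
    P=np.r_[c[:2]+.034*np.array([np.cos(np.radians(a)),np.sin(np.radians(a))]),.021]
    print(a,proj("top",P)[0].round(1),proj("scene",P)[0].round(1),end="|")
print(proj("scene",np.r_[c[:2],.088]),proj("scene",np.r_[c[:2],.021]))
E
python3 d.py .4785 -.2145 .12 -1.515
```

```text
[ 0.47493794 -0.21723343  0.066     ] [ 0.47895325 -0.2145214   0.088     ] [ 0.46009223 -0.18901515  0.022     ] 117.74896985730999 0.03188520871077495
95 [366.1 220.7] [378.3 200.2]|100 [366.2 221.8] [379.5 200.6]|105 [366.5 222.9] [380.8 200.9]|110 [366.8 224. ] [382.1 201.2]|115 [367.2 225. ] [383.4 201.4]|120 [367.8 226.1] [384.8 201.6]|125 [368.4 227. ] [386.2 201.7]|130 [369.1 227.9] [387.5 201.7]|135 [369.8 228.8] [388.9 201.7]|140 [370.7 229.6] [390.2 201.6]|145 [371.6 230.3] [391.5 201.4]|[[388.12881084 167.25463183]] [[385.8343767  193.39337018]]
tx,ty,tz 2.1042759290080135 -8.050161759300554 3.761046802963941 wz 0.0008481661660382223 q6 0.07248277730723003
```

```bash
python3 -m creep '[[[8.7,1,-4,0,0,0,0],[8.7,2.05,-8,1,0,0,0],[8.7,2.05,-8,4,0,0,0],[8.7,2.05,-8,8,0,0,0],[8.7,2.05,-8,12,0,0,0],[8.7,2.05,-8,12.75,0,0,0],[8.7,2.05,-8,12.75,0,0,0],[5,2.05,-8,12.75,0,0,0],[5,2.05,-8,12.75,0,0,0],[5,2.05,-8,12.75,0,0,0],[5,2.05,-8,12.75,0,0,0],[5,2.05,-8,12.75,0,0,0]]]' 4
```

```text
t: 13.55
eef_pos: [0.4779, -0.2134, 0.0294]
ee_rot: [3.141, -0.0, -1.513]
force: [-3.1, 0.4, 5.8]
width: 0.055
gripper_force: 4.0
```

```bash
python3 -m creep '[[[8.7,0,0,0,0,0,0],[8.7,0,0,0,0,0,0],[8.7,0,0,0,0,0,-0.18],[8.7,0,0,0,0,0,-0.36],[8.7,0,0,0,0,0,-0.54],[8.7,0,0,0,0,0,-0.72],[8.7,0,0,0,0,0,-0.9],[8.7,0,0,0,0,0,-1.08],[8.7,0,0,0,0,0,-1.26],[8.7,0,0,0,0,0,-1.44],[8.7,0,0,0,0,0,-1.57],[8.7,0,0,0,0,0,-1.57],[5,0,0,0,0,0,-1.57],[5,0,0,0,0,0,-1.57],[5,0,0,0,0,0,-1.57],[5,0,0,0,0,0,-1.57],[5,0,0,0,0,0,-1.57]]]' 15; python3 -m creep '[[[5,0,0,0,0,0,0],[5,0,0,-2,0,0,0],[5,0,0,-6,0,0,0],[5,0,0,-10,0,0,0],[5,0,0,-10,0,0,0]]]' 40
```

```text
t: 15.68
eef_pos: [0.4783, -0.2134, 0.0291]
ee_rot: [3.141, -0.0, 0.057]
force: [-0.9, -1.6, 0.2]
width: 0.0544
gripper_force: 15.0
t: 16.3
eef_pos: [0.4802, -0.2135, 0.1321]
ee_rot: [3.141, -0.006, 0.058]
force: [-0.4, 0.3, -1.9]
width: 0.0543
gripper_force: 40.0
```

```bash
python3 - <<'E'
from h import *
from m1 import fitz
A=lambda X,Y:((X+.5)/4.6-.5+245,(Y+.5)/4.6-.5+155)
B=lambda X,Y:((X-391+.5)/3.4-.5+220,(Y+.5)/3.4-.5+195)
print("collar",onz("top",*A(123,137),.052),onz("scene",*B(555,109),.052),tri({"top":A(123,137),"scene":B(555,109)}))
h=.048
print(fitz([("top",A(210,60),(h,-h,.016)),("top",A(213,222),(-h,-h,.016)),("top",A(50,228),(-h,h,.016))],[.5,0,0],.008))
E
python3 d.py .562 .0645 .15 -.65
```

```text
collar [0.56193349 0.06449741 0.052     ] [0.55635594 0.07045001 0.052     ] [0.56270835 0.06511856 0.04593585]
[0.56259793 0.0640836  0.0466764 ]
tx,ty,tz 9.769386171463257 -27.281553850241323 -1.7928660596964323 wz 0.707550804270153 q6 1.6724612669137975
```

```bash
python3 -m creep '[[[5,1,-3,-1.8,0,0,0.1],[5,3,-7,-1.8,0,0,0.2],[5,4.5,-12,-1.8,0,0,0.35],[5,6,-17,-1.8,0,0,0.5],[5,8,-22,-1.8,0,0,0.65],[5,9,-25,-1.8,0,0,0.708],[5,9.77,-27.3,-1.8,0,0,0.708],[5,9.77,-27.3,-1.8,0,0,0.708],[5,9.77,-27.3,1.5,0,0,0.708],[5,9.77,-27.3,3.2,0,0,0.708],[5,9.77,-27.3,3.2,0,0,0.708],[5,9.77,-27.3,3.2,0,0,0.708]]]'; python3 d.py .562 .0645 .1 -.65
python3 - <<'E'
from h import *
b=grab_frame("scene");cv2.imwrite("pics/scene3.png",b); crop(b,235,170,110,90,6.6,"pics/p3.png")
E
```

```text
t: 17.8
eef_pos: [0.5605, 0.0644, 0.0977]
ee_rot: [-3.141, -0.0, -0.651]
force: [-0.4, 0.4, -0.7]
width: 0.0542
gripper_force: 40.0
tx,ty,tz 0.11358843267155402 -0.09758691509013119 -0.2325340027042891 wz -0.0007822681196256731 q6 0.4583456065318355
```

View pics/p3.png

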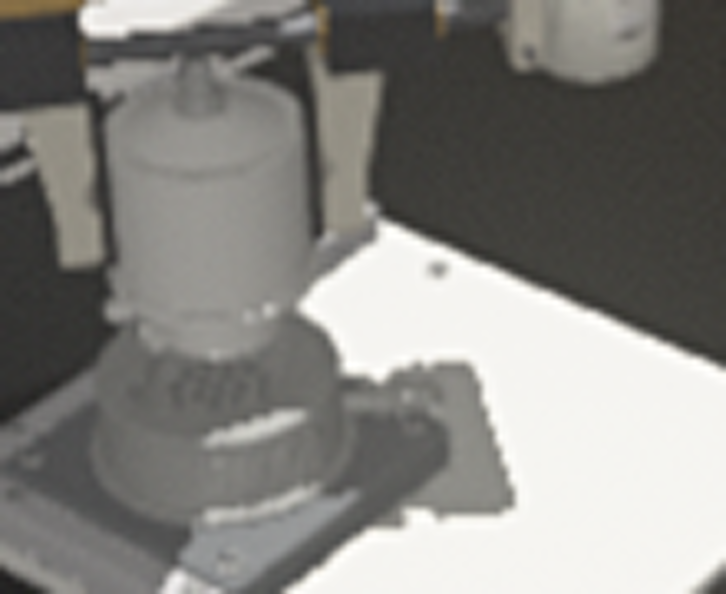

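The scene crop shows the head over the collar with one thumb tab at its left edge. The tab tip is at crop (108,308) and the body spans columns 106 to 308 (axis about 207).

Run:
```python
from h import *
c=np.array([.5605,.0644])
f=lambda P:((proj("scene",P)[0]-[235,170]+.5)*6.6-.5).round(0)
print("axis",f([*c,.13]),f([*c,.088]))
for a in range(60,110,5):
    d=np.array([np.cos(np.radians(a)),np.sin(np.radians(a))]); n=np.array([-d[1],d[0]])
    L=[f([*(c+.036*d+k*n*.004),.089]) for k in(-1,1)]
    print(a,*L)
for a in (60,80,100): # collar slot
    d=np.array([np.cos(np.radians(a)),np.sin(np.radians(a))]);print("slot",a,f([*(np.array([.562,.0645])+.0265*d),.052]))
```

```text
axis [205. 135.] [216. 260.]
60 [ 88. 274.] [ 94. 289.]
65 [ 90. 280.] [ 98. 295.]
70 [ 92. 286.] [103. 300.]
75 [ 96. 292.] [109. 305.]
80 [100. 297.] [115. 310.]
85 [105. 303.] [123. 315.]
90 [112. 308.] [131. 319.]
95 [119. 312.] [140. 322.]
100 [127. 317.] [150. 325.]
105 [135. 320.] [160. 327.]
slot 60 [132. 379.]
slot 80 [144. 395.]
slot 100 [166. 408.]
```

```bash
python3 -m creep '[[[5,0.11,-0.1,0.4,0,0,0.03],[5,0.11,-0.1,0.8,0,0,0.03],[5,0.11,-0.1,1.2,0,0,0.03],[5,0.11,-0.1,1.4,0,0,0.03],[5,0.11,-0.1,1.4,0,0,0.03]]]' 50; python3 -m creep '[[[5,0,0,0.2,0,0,0],[5,0,0,0.4,0,0,0],[5,0,0,0.6,0,0,0],[5,0,0,0.6,0,0,0]]]'
```

```text
t: 18.48
eef_pos: [0.5615, 0.0649, 0.0828]
ee_rot: [3.141, 0.0, -0.681]
force: [-0.5, -0.3, -1.1]
width: 0.0542
gripper_force: 50.0
t: 18.98
eef_pos: [0.5615, 0.0649, 0.0768]
ee_rot: [3.141, 0.0, -0.681]
force: [-0.2, -0.4, -0.7]
width: 0.0545
gripper_force: 50.0
```

```bash
python3 -m creep '[[[5,0,0,0.2,0,0,0],[5,0,0,0.4,0,0,0],[5,0,0,0.6,0,0,0],[5,0,0,0.6,0,0,0]]]';  python3 -m creep '[[[5,0,0,0.2,0,0,0],[5,0,0,0.4,0,0,0],[5,0,0,0.4,0,0,0]]]'
```

```text
t: 19.48
eef_pos: [0.5617, 0.0649, 0.0713]
ee_rot: [3.142, -0.0, -0.681]
force: [-2.3, -0.7, 2.6]
width: 0.0545
gripper_force: 50.0
t: 19.85
eef_pos: [0.5617, 0.0649, 0.0673]
ee_rot: [-3.142, -0.0, -0.681]
force: [-2.4, 0.2, 5.6]
width: 0.0541
gripper_force: 50.0
```

```bash
python3 -m creep '[[[5,0,0,0.15,0,0,0],[5,0,0,0.3,0,0,0],[5,0,0,0.3,0,0,0]]]' 60;  python3 -m creep '[[[5,0,0,0.1,0,0,0],[5,0,0,0.2,0,0,0],[5,0,0,0.2,0,0,0]]]'
```

```text
t: 20.23
eef_pos: [0.5617, 0.0649, 0.0646]
ee_rot: [-3.141, -0.0, -0.681]
force: [-4.2, 0.3, 8.0]
width: 0.0541
gripper_force: 60.0
t: 20.6
eef_pos: [0.5617, 0.0649, 0.0641]
ee_rot: [-3.141, -0.001, -0.68]
force: [-8.7, -0.6, 22.0]
width: 0.054
gripper_force: 60.0
```

```bash
python3 -m creep '[[[5,0,0,0,0,0,0.12],[5,0,0,0,0,0,0.24],[5,0,0,0,0,0,0.36],[5,0,0,0,0,0,0.48],[5,0,0,0,0,0,0.6],[5,0,0,0,0,0,0.6]]]';  python3 -c "
from station import *; s=get_state(); print(s['moment'],s['q'])"
```

```text
t: 21.35
eef_pos: [0.5637, 0.0652, 0.0641]
ee_rot: [-3.137, -0.001, -1.282]
force: [-0.0, -2.0, 13.9]
width: 0.0538
gripper_force: 60.0
[-0.5556902   0.65942098 -0.11288081] [ 0.46091677  0.34001293 -0.43410743  0.00198676 -0.79265119 -0.17307345]
```

```bash
python3 -m creep '[[[5,0,0,0.1,0,0,0.12],[5,0,0,0.1,0,0,0.24],[5,0,0,0.1,0,0,0.36],[5,0,0,0.1,0,0,0.48],[5,0,0,0.1,0,0,0.6],[5,0,0,0.1,0,0,0.6]]]';  python3 -c "
from station import *; s=get_state(); print(s['moment'],s['q'][5])"; python3 -m creep '[[[5,0,0,0,0,0,0.05],[5,0,0,0,0,0,0.1],[5,0,0,0,0,0,0.15],[5,0,0,0,0,0,0.15]]]';  python3 -c "
from station import *; s=get_state(); print(s['moment'],s['q'][5])"
```

```text
t: 22.1
eef_pos: [0.5636, 0.0655, 0.064]
ee_rot: [-3.138, 0.002, -1.881]
force: [-4.9, -0.1, 24.4]
width: 0.0541
gripper_force: 60.0
[ 0.02204751  2.33919737 -0.32881828] -0.7732312522215768
t: 22.6
eef_pos: [0.5636, 0.0655, 0.064]
ee_rot: [-3.138, 0.003, -2.03]
force: [-5.5, -0.2, 23.7]
width: 0.054
gripper_force: 60.0
[ 0.1461378   2.33012229 -0.03477   ] -0.9218080562536947
```

```bash
for i in 1; do python3 -m creep '[[[5,0,0,0,0,0,0.04],[5,0,0,0,0,0,0.08],[5,0,0,0,0,0,0.08]]]';  python3 -c "
from station import *; s=get_state(); print(s['moment'],s['q'][5])"; python3 -m creep '[[[5,0,0,0,0,0,0.04],[5,0,0,0,0,0,0.08],[5,0,0,0,0,0,0.08]]]';  python3 -c "
from station import *; s=get_state(); print(s['moment'],s['q'][5])";done
```

```text
t: 22.98
eef_pos: [0.5633, 0.0648, 0.064]
ee_rot: [-3.138, 0.001, -2.106]
force: [-5.5, -3.4, 24.0]
width: 0.0537
gripper_force: 60.0
[-0.99428209  2.50378147  1.49681805] -0.9996101584301742
t: 23.35
eef_pos: [0.564, 0.0659, 0.064]
ee_rot: [-3.138, 0.003, -2.187]
force: [-4.6, 2.1, 20.9]
width: 0.0539
gripper_force: 60.0
[0.63702602 1.80654815 1.51072623] -1.0797695620772416
```

Run:
```python
from h import *
b=grab_frame("scene");cv2.imwrite("pics/scene4.png",b)
a=cv2.imread("pics/scene2.png")
R=lambda im:cv2.resize(im[195:275,220:310],None,fx=4.4,fy=5,interpolation=2)
cv2.imwrite("pics/p4.png",np.hstack([R(a),R(b)]))
```

```text
(no output)
```

View pics/p4.png

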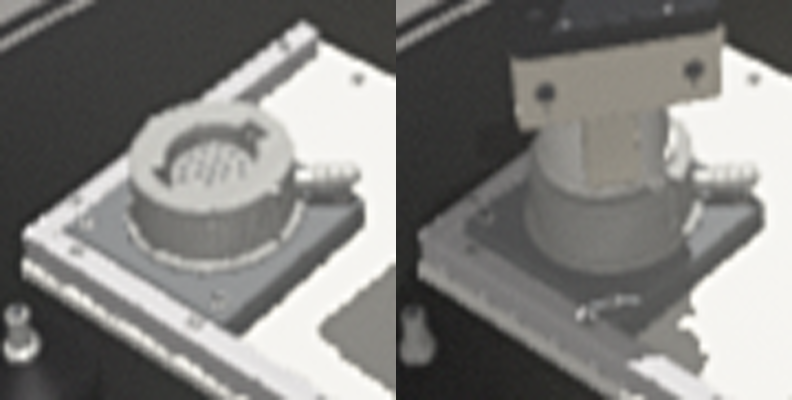

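The base sits where it did (barb tip (358,178) before, (360,180) now), and the shoulder is down on the collar. I'll check for sub-pixel shift at the barb.

```bash
python3 - <<'E'
from h import *
a=cv2.imread("pics/scene2.png",0);b=cv2.imread("pics/scene4.png",0)
def m(x,y,w,h,s=8):
    up=lambda i:cv2.resize(i,None,fx=s,fy=s,interpolation=2)
    t=up(a[y:y+h,x:x+w]); I=up(b[y-4:y+h+4,x-4:x+w+4]); r=cv2.matchTemplate(I,t,5); _,v,_,l=cv2.minMaxLoc(r)
    print((x,y),v,np.array(l)/s-4)
m(292,226,14,14); m(292,228,14,24); m(296,200,10,12); m(292,226,10,10)
P=lambda *p:proj("scene",np.array(p))[0]
c=np.array([.562,.0645])
for dth in(0,-.02,-.05):
    q=lambda l:P(*(c+rz(.0556+dth)@np.array(l)),.04)
    print(dth,q((-.045,-.045)))
E
python3 -m creep '[[[5,0,0,0,0,0,-0.03],[5,0,0,0,0,0,-0.04],[5,0,0,0,0,0,-0.04]]]';  python3 -c "
from station import *; s=get_state(); print(s['moment'],s['q'][5])"
```

```text
(292, 226) 0.9936859607696533 [0.75 0.25]
(292, 228) 0.9857161641120911 [0.75 0.25]
(296, 200) 0.999527633190155 [0. 0.]
(292, 226) 0.9885099530220032 [0.625 0.25 ]
0 [301.23201155 226.46159789]
-0.02 [301.28652391 226.84826099]
-0.05 [301.34407912 227.43169809]
t: 23.78
eef_pos: [0.5639, 0.0657, 0.064]
ee_rot: [-3.138, 0.004, -2.148]
force: [-5.4, 0.9, 21.1]
width: 0.054
gripper_force: 60.0
[0.33987384 1.7991199  0.66296272] -1.0403130021345914
```

The barb shift of about 0.7 px shows the over-torque turned the base roughly 0.015 rad off the fence. I'll relieve the torque and push the held head diagonally into the corner.

```bash
python3 -m creep '[[[5,-0.1,-0.02,0,0,0,-0.02],[5,-0.2,-0.04,0,0,0,-0.03],[5,-0.3,-0.06,0,0,0,-0.03],[5,-0.3,-0.06,0,0,0,-0.03]]]';  python3 -c "
from station import *; s=get_state(); print(s['moment'],s['q'][5])"
python3 - <<'E'
from h import *
a=cv2.imread("pics/scene2.png",0);b0=grab_frame("scene");cv2.imwrite("pics/scene5.png",b0);b=cv2.cvtColor(b0,6)
def m(x,y,w,h,s=8):
    up=lambda i:cv2.resize(i,None,fx=s,fy=s,interpolation=2)
    t=up(a[y:y+h,x:x+w]); I=up(b[y-4:y+h+4,x-4:x+w+4]); r=cv2.matchTemplate(I,t,5); _,v,_,l=cv2.minMaxLoc(r)
    print((x,y),v,np.array(l)/s-4)
m(292,226,14,14); m(292,228,14,24); m(296,200,10,12)
E
```

```text
t: 24.28
eef_pos: [0.564, 0.0657, 0.064]
ee_rot: [-3.14, -0.001, -2.12]
force: [-10.0, -6.9, 28.6]
width: 0.054
gripper_force: 60.0
[-2.584808    3.52320709 -0.08842637] -1.013213922557706
(292, 226) 0.9940161108970642 [0.75 0.25]
(292, 228) 0.9857328534126282 [0.75 0.25]
(296, 200) 0.9789907932281494 [1.125 0.5  ]
```

```bash
cat > m.py <<'E'
from h import *
s=get_state(); print(s['moment'],s['q'][5])
a=cv2.imread("pics/scene2.png",0);b=cv2.cvtColor(grab_frame("scene"),6)
def m(x,y,w,h,s=8):
    up=lambda i:cv2.resize(i,None,fx=s,fy=s,interpolation=2)
    t=up(a[y:y+h,x:x+w]); I=up(b[y-4:y+h+4,x-4:x+w+4]); r=cv2.matchTemplate(I,t,5); _,v,_,l=cv2.minMaxLoc(r)
    print((x,y),v,np.array(l)/s-4)
m(292,226,14,14); m(294,226,10,10); m(340,235,12,12)
E
python3 -m creep '[[[5,-0.1,-0.02,0,0,0,0],[5,-0.2,-0.04,-0.05,0,0,0],[5,-0.3,-0.06,-0.05,0,0,0],[5,-0.3,-0.06,-0.05,0,0,0]]]'; python3 m.py;python3 -m creep '[[[5,-0.1,-0.02,0,0,0,0],[5,-0.2,-0.04,-0.05,0,0,0],[5,-0.3,-0.06,-0.05,0,0,0],[5,-0.3,-0.06,-0.05,0,0,0]]]'; python3 m.py
```

```text
t: 24.82
eef_pos: [0.5641, 0.0658, 0.0641]
ee_rot: [3.142, -0.006, -2.12]
force: [-13.2, -14.0, 30.8]
width: 0.0543
gripper_force: 60.0
[-5.34048596  4.60297572 -0.11356008] -1.0152198304749553
(292, 226) 0.9940583109855652 [0.75 0.25]
(294, 226) 0.9916731119155884 [0.875 0.25 ]
(340, 235) 0.23295404016971588 [-1.875  0.875]
t: 25.38
eef_pos: [0.5643, 0.0661, 0.0642]
ee_rot: [3.14, -0.01, -2.121]
force: [-17.1, -21.5, 34.7]
width: 0.0542
gripper_force: 60.0
[-7.96690551  5.80047388 -0.06857218] -1.017187120507134
(292, 226) 0.9944190382957458 [0.75  0.125]
(294, 226) 0.9924200177192688 [0.875 0.125]
(340, 235) 0.2518976926803589 [-0.375 -3.875]
```

Run:
```python
from h import *
ims={k:cv2.imread(f"pics/scene{k}.png",0) for k in(2,3,4,5)}
def m(a,b,x,y,w,h,s=8):
    up=lambda i:cv2.resize(i,None,fx=s,fy=s,interpolation=2)
    r=cv2.matchTemplate(up(b[y-3:y+h+3,x-3:x+w+3]),up(a[y:y+h,x:x+w]),5); _,v,_,l=cv2.minMaxLoc(r); return round(v,3),(np.array(l)/s-3)
for j,k in((2,3),(3,4),(3,5),(2,5)):
    print(j,k,m(ims[j],ims[k],292,226,14,14),m(ims[j],ims[k],296,229,8,9),m(ims[j],ims[k],292,236,14,14))
R=lambda im:cv2.resize(im[215:262,255:312],None,fx=7,fy=6.3,interpolation=2)
v=[cv2.imread(f"pics/scene{k}.png") for k in(2,3,4,5)]
o=np.vstack([np.hstack([R(v[0]),R(v[1])]),np.hstack([R(v[2]),R(v[3])])]);print(o.shape);cv2.imwrite("pics/p5.png",o)
```

```text
2 3 (0.842, array([0.375, 1.375])) (0.863, array([0.625, 0.25 ])) (0.762, array([ 2.   , -2.375]))
3 4 (0.76, array([ 0.375, -0.25 ])) (0.83, array([0.375, 0.25 ])) (0.743, array([ 0.375, -0.375]))
3 5 (0.758, array([ 0.5 , -0.25])) (0.818, array([0.375, 0.   ])) (0.743, array([ 0.375, -0.375]))
2 5 (0.994, array([0.75, 0.25])) (0.987, array([0.75, 0.25])) (0.991, array([0.75 , 0.125]))
(592, 798, 3)
```

View pics/p5.png

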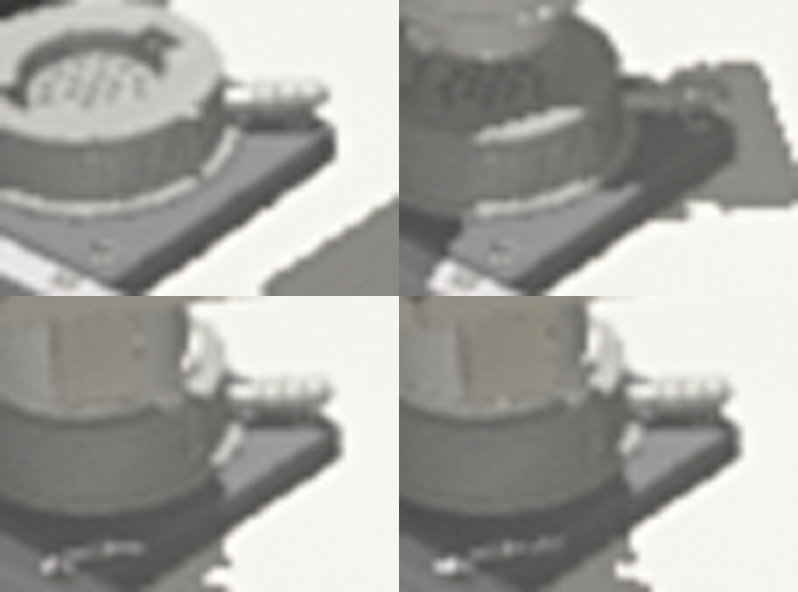

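The foot's right corner sits about 0.75 px right of its docked place (crop 335 → 341), so the base is about 1 mm off. I'll ease the downward press, since it causes the friction, while keeping the push into the corner.

```bash
python3 -m creep '[[[5,0,0,-0.15,0,0,0],[5,0,0,-0.3,0,0,0],[5,0,0,-0.45,0,0,0],[5,0,0,-0.45,0,0,0]]]'; python3 m.py; python3 -m creep '[[[5,0,0,-0.1,0,0,0],[5,0,0,-0.2,0,0,0],[5,0,0,-0.2,0,0,0]]]'; python3 m.py
```

```text
t: 25.92
eef_pos: [0.5646, 0.0671, 0.0652]
ee_rot: [3.139, -0.009, -2.121]
force: [-3.3, -17.4, 1.0]
width: 0.0544
gripper_force: 60.0
[-6.82401299  0.92276413  0.34185133] -1.0167586939415207
(292, 226) 0.9930011034011841 [0.5 0. ]
(294, 226) 0.9901023507118225 [0.5 0. ]
(340, 235) 0.30987903475761414 [-1.875 -2.25 ]
t: 26.35
eef_pos: [0.5646, 0.0673, 0.067]
ee_rot: [3.138, -0.009, -2.121]
force: [-2.8, -16.5, -0.4]
width: 0.0542
gripper_force: 60.0
[-6.57084732  0.76545655  0.38264167] -1.0166907644778853
(292, 226) 0.9916510581970215 [ 0.5   -0.125]
(294, 226) 0.9878637194633484 [ 0.5   -0.125]
(340, 235) 0.3024660050868988 [-2.75   1.375]
```

```bash
python3 -m creep '[[[5,-0.06,-0.1,0,0,0,-0.02],[5,-0.12,-0.2,0,0,0,-0.02],[5,-0.18,-0.3,0,0,0,-0.02],[5,-0.18,-0.3,0,0,0,-0.02]]]'; python3 m.py; python3 -m creep '[[[5,-0.06,-0.1,0,0,0,0],[5,-0.12,-0.2,0,0,0,0],[5,-0.12,-0.2,0,0,0,0]]]'; python3 m.py
```

```text
t: 26.9
eef_pos: [0.5652, 0.0672, 0.0667]
ee_rot: [3.134, -0.012, -2.102]
force: [-12.7, -12.8, 6.8]
width: 0.0542
gripper_force: 60.0
[-4.65843355  5.00484087  0.1747795 ] -0.9939320756567743
(292, 226) 0.9946308732032776 [0.125 0.   ]
(294, 226) 0.9923225045204163 [0.375 0.   ]
(340, 235) 0.2665748596191406 [-4.  3.]
t: 27.32
eef_pos: [0.5655, 0.0672, 0.0667]
ee_rot: [3.132, -0.014, -2.103]
force: [-21.3, -8.9, 16.7]
width: 0.0541
gripper_force: 60.0
[-3.47057548  8.23518647  0.14258765] -0.9920507203841575
(292, 226) 0.9949293732643127 [0.125 0.   ]
(294, 226) 0.9928497076034546 [0.25 0.  ]
(340, 235) 0.296127051115036 [-4.     1.125]
```

```bash
python3 -m creep '[[[5,0.08,0.13,0,0,0,0],[5,0.15,0.26,0,0,0,0],[5,0.15,0.26,0,0,0,0],[5,0.15,0.26,0.1,0,0,0],[5,0.15,0.26,0.2,0,0,0],[5,0.15,0.26,0.2,0,0,0]]]'; python3 m.py; python3 -m creep '[[[5,0,0,0.1,0,0,0],[5,0,0,0.2,0,0,0],[5,0,0,0.2,0,0,0]]]'; python3 m.py
```

```text
t: 28.12
eef_pos: [0.5652, 0.0673, 0.0661]
ee_rot: [3.136, -0.011, -2.102]
force: [-15.5, -12.5, 18.8]
width: 0.054
gripper_force: 60.0
[-4.8465134   6.07386785  0.14345117] -0.9945846490253324
(292, 226) 0.9964113235473633 [0.125 0.   ]
(294, 226) 0.9937595129013062 [0.125 0.125]
(340, 235) 0.21308615803718567 [-0.875 -2.875]
t: 28.55
eef_pos: [0.5652, 0.0673, 0.0649]
ee_rot: [3.136, -0.011, -2.101]
force: [-18.1, -11.7, 24.6]
width: 0.054
gripper_force: 60.0
[-4.81250669  7.03620387  0.13845772] -0.9946290666431656
(292, 226) 0.9965245127677917 [0.125 0.   ]
(294, 226) 0.9940271377563477 [0.125 0.125]
(340, 235) 0.2583047151565552 [-0.75  -2.125]
```

```bash
python3 -m creep '[[[5,0.1,0.08,0,0,0,0],[5,0.21,0.16,0,0,0,0],[5,0.21,0.16,0.1,0,0,0],[5,0.21,0.16,0.1,0,0,0]]]'; python3 m.py
```

```text
t: 29.1
eef_pos: [0.5651, 0.0672, 0.0645]
ee_rot: [3.139, -0.007, -2.101]
force: [-13.1, -11.7, 22.1]
width: 0.0543
gripper_force: 60.0
[-4.51238662  4.87153009  0.14402787] -0.9949639667561787
(292, 226) 0.9963811039924622 [0.125 0.   ]
(294, 226) 0.9936224222183228 [0.25  0.125]
(340, 235) 0.2639039158821106 [-3.875  2.375]
```

```bash
python3 -m creep '[[[5,0.1,0.05,0,0,0,0],[5,0.22,0.1,0.05,0,0,0],[5,0.22,0.1,0.1,0,0,0],[5,0.22,0.1,0.1,0,0,0]]]'; python3 m.py; python3 -m creep '[[[5,0.05,0,0.05,0,0,0.02],[5,0.1,0.03,0.1,0,0,0.03],[5,0.1,0.03,0.1,0,0,0.03]]]'; python3 m.py
```

```text
t: 29.65
eef_pos: [0.5649, 0.067, 0.0643]
ee_rot: [3.141, -0.004, -2.1]
force: [-10.3, -8.9, 23.2]
width: 0.0541
gripper_force: 60.0
[-3.18955846  4.01292082  0.12946191] -0.9943278736325071
(292, 226) 0.9966175556182861 [0.125 0.125]
(294, 226) 0.9946423172950745 [0.125 0.125]
(340, 235) 0.21026110649108887 [-3.125 -4.   ]
t: 30.08
eef_pos: [0.5649, 0.0668, 0.0641]
ee_rot: [-3.141, -0.003, -2.128]
force: [-11.8, -6.9, 28.7]
width: 0.0542
gripper_force: 60.0
[-2.45327603  4.46195813  0.78923705] -1.0229663594742804
(292, 226) 0.9965300559997559 [0.125 0.125]
(294, 226) 0.9944417476654053 [0.125 0.125]
(340, 235) 0.22095516324043274 [-4.    -3.125]
```

```bash
python3 -m creep '[[[5,0,0,0.03,0,0,-0.005],[5,0,0,0.05,0,0,-0.005],[5,0,0,0.05,0,0,-0.005],[5,0,0,0.05,0,0,-0.005]]]'; python3 m.py
python3 - <<'E'
from h import *
b=grab_frame("scene"); a=grab_frame("top")
c=np.hstack([cv2.resize(b[195:275,220:310],None,fx=4.8,fy=4.8,interpolation=2),cv2.resize(b[120:210,290:385],None,fx=3.8,fy=4.27,interpolation=2)[:384]])
print(c.shape);cv2.imwrite("pics/p6.png",c[:,:800])
E
```

```text
t: 30.62
eef_pos: [0.5649, 0.0668, 0.0641]
ee_rot: [-3.141, -0.002, -2.124]
force: [-13.2, -7.4, 32.8]
width: 0.054
gripper_force: 60.0
[-2.42556995  5.17077405  0.46366529] -1.0182284676407942
(292, 226) 0.9966736435890198 [0.125 0.125]
(294, 226) 0.9947977662086487 [0.125 0.125]
(340, 235) 0.20481474697589874 [4. 4.]
(384, 793, 3)
```

View pics/p6.png

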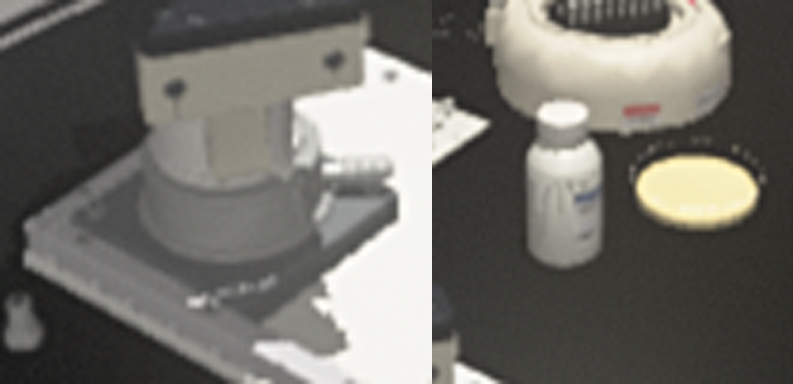

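The shoulder sits flush on the collar, the base is in the corner (barb at (385,172)), and the bottle and dish are upright and undisturbed. I'm handing the job in.

```bash
python3 -c "
from station import *; print(job_done())"
```

```text
the job is handed in; nothing more can be done
None
```

I handed the job in at about 31 s. The base is flush in the fence corner to within about 0.5 mm by camera, after my over-twist shifted it about 1 mm and I pushed it back. The filter head is twisted to its stop and still gripped and pressed flush (60 N grip, about 33 N down), and the bottle and dish were not touched.

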